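# Unstop the bead canister and stand its stopper in the stand

## Task

Work the tight wooden stopper out of the bead canister by rocking it side to side while you ease it up; a straight pull would only lift the canister, which must stay standing on the table where it is. Stand the stopper upright on the bare table and let go of it, then take it again by its narrow ends (the boards of the wooden stand leave no room for fingers at its broad faces) and lower it, plug down, fully home into the slot between them. Do not drop or topple it, and disturb nothing else.

Things in the scene. Friction and masses are not known exactly. Their poses are not given: they have to be found in the camera images.
- canister: Loose box-shaped canister of light wood, 130 (x) x 98 (y) mm, 1.2 kg, not fastened; origin at the centre of its underside. Deck 90 mm high. Two upright lugs, 60 mm along x, 12 thick, rise at y = +-43 mm to 138 mm, 8 mm clear of the narrow ends of the stopper's head: at first fingers fit only on its broad faces (closing along the canister's x).
- mouth (a point): Centre of the canister's slot mouth, level with its deck (90 mm up), axes as the canister. Two sprung rubber lips 16 mm below it pinch the plug's broad faces (22 N each). Rocked about the y axis through this point, one face slides up at a time and they hardly resist: 0.15 rad to each side, rising 3 mm or less from one side to the other. After 15 mm of rise the plug is free.
- stopper_mid (a point): Half-way up (44 mm over the bottom of) the loose wooden stopper, 0.15 kg, 88 mm tall; z up, x across its broad faces, y along its length. Head 34 (x) x 58 (y) x 50 mm tall; plug below it 38 mm tall, 42 along y, tapering in x from 34 to 26 mm at its flat bottom, on which it can stand. At the start its head rests on the canister's deck, axes along the canister's.
- stand: Wooden stopper stand, fixed; origin at the centre of its underside. Base 100 (x) x 90 (y) x 8 mm. Two upright boards 10 thick, 40 mm along y, inner faces 39 mm apart in x, tops 96 mm above the table (flush with a seated stopper's head). Low stops (tops 17 mm up) 48 mm apart in y end the slot. The stopper's length goes along y, either way round; its ends reach 9 mm past the boards, with room for fingers.
- slot (a point): Centre of the floor of the stand's slot, 8 mm above the table, axes as the stand; the bottom of the stopper's plug rests here.
- spool_white: Bystander: spool of white thread, 35 mm across, 58 tall; origin at the centre of its underside.
- spool_red: Bystander: spool of red thread, 28 mm across, 52 tall; origin at the centre of its underside.
- tape: Bystander: roll of masking tape, 98 mm across, 25 high; origin at the centre of its underside.
- tin: Bystander: round pin tin, 70 mm across, 23 high; origin at the centre of its underside.
- wax: Bystander: round yellow wax cake, 38 mm across, 13 high; origin at the centre of its underside.
- wheel: Bystander: round clear bead box with a fan of compartments, 82 mm across, 17 high; origin at the centre of its underside.
There are look-alikes about, which are no part of the job. Leave any pink look-alike of the part that bears stopper_mid alone. Leave any red look-alike of the stand alone.

How it is judged:
On the way, in this order (a step that is already met when the one before it is completed fails the run):
1. the stopper is leaned at least 0.07 rad to a side while its plug is still in the mouth (angle between the z axis of stopper_mid and the z axis of canister, either way round above 0.07 rad and z of stopper_mid in the frame of mouth below 0.02 m).
2. the stopper stands upright on the bare table, let go (height (world z) of stopper_mid below 0.048 m and angle between stopper_mid's own z axis and vertical below 0.08 rad and linear speed of stopper below 0.02 m/s and contact force between the fingers and stopper below 0.1 N), for 0.2 s.
At the end, for the whole second after the job is handed in: The stopper stands plug down and at rest in the slot of the stand, fully down (within 4 mm), within 6 mm (across) and 7 mm (along) of the middle, its length within 0.2 rad of the slot's and leaning less than 0.12 rad, let go; the canister stands flat on the table within 60 mm of where it was (x of stopper_mid in the frame of slot between -0.006 and 0.006 m and y of stopper_mid in the frame of slot between -0.007 and 0.007 m and z of stopper_mid in the frame of slot between 0.04 and 0.048 m and angle between stopper_mid's own z axis and vertical below 0.12 rad and angle between the y axis of stopper_mid and the y axis of slot, either way round below 0.2 rad and linear speed of stopper below 0.01 m/s and contact force between the fingers and stopper below 0.1 N and angle between canister's own z axis and vertical below 0.03 rad and height (world z) of canister below 0.004 m and distance of canister from where it was at the start of the episode below 0.06 m); the robot touches nothing.
It fails at once if the stopper is dropped or toppled: out of the fingers and moving faster than 0.3 m/s (contact force between the fingers and stopper below 0.1 N and linear speed of stopper above 0.3 m/s).
It fails at once if the canister is lifted more than 12 mm off the table (height (world z) of canister above 0.012 m).
It fails at once if the canister is tipped by more than 0.2 rad (angle between canister's own z axis and vertical above 0.2 rad).
It fails at once if a bystander (spool, tape, tin, bead box, wax) is pushed more than 25 mm (distance of any of spool_white, spool_red, tape, tin, wheel, wax from where it was at the start of the episode above 0.025 m).
It also fails if it takes over 72 s, if anything falls off the work surface, if the arm or the gripper's body presses on something with over 40 N, if the wrist force passes 120 N, or if a joint passes its speed limit or range.

## Robot

A 6-joint arm with a two-finger parallel gripper is mounted at the origin on a cart in front of the work surface, level with it; the furniture and walls round the work are solid. World frame = base frame: x ahead of the robot, y to its left, z up, the work surface at z = 0. Lengths are in m, angles in rad, forces in N, time in s.
With the tool pointing down it reaches from about 0.35 to 0.975 m from the base axis. Payload 4.9 kg.
Tool frame: the origin (TCP) lies at the very end of the fingers, on their centre line; the grasp point (between the pads) lies 19 mm behind it; z points along the fingers, x is the direction in which the jaws open and shut, and the axes are right-handed (so a half turn about z gives the same grasp; the last joint's range is limited). The gripper opens to 85 mm and grips with 20 to 120 N. Pads are 22 mm wide; open, the fingers measure 114 mm over their backs; the gripper's body (76 mm by 85 mm) begins 54 mm behind the grasp point. The pads swing forward as they close: fully open they stand 13 mm farther back than shut.
Start: joints at [-1.375, 0.053, 1.613, -0, 1.476, -0.119], TCP at [0.194, -0.594, 0.231] pointing down, gripper open.
Joint ranges: [-3.01, 3.01], [-1.01, 2.22], [0.06, 2.58], [-1.02, 4.17], [0.09, 2.62], [-3.14, 3.14]. Speed limits (rad/s): [2.57, 2.57, 3.14, 3.14, 3.14, 3.14].

## Interface

Orientations are given as a rotation vector (axis times angle).
In Python, from station import readout, viewer, ctrl, nets gives the robot as it stands. The module is installed in compiled form; this text tells all that it offers.
- The arm moves only by the tool step_arm, never from a script. Its argument "moves" is a list that holds one entry, the list of rows, each a list of 4 numbers: the shift along the world's x, y, z in cm, then the turn about the world's z in rad. In form: [[[dx, dy, dz, yaw], ...]]. A call has 1 to 10 rows; each row shifts and turns the commanded pose from where the row before left it; what a row does not reach is not made up. A row lasts 1/12 s, in which the tool goes at most 41.7 mm and 7.16 degrees, less where a joint would pass 70% of its speed; a pose out of reach is approached as far as the arm can. A call is refused whole if a number of a shift passes 4.17 or a number of a turn 0.125, either way. A call with a gripper value outside its range is refused whole. "grip" is the closure, from 0 (fully open) to 1 (shut), set as the call begins (left out, the last holds). The fingers move at their own pace and stop on an object; "squeeze" is the grip in N (left out, the last holds). Time passes only in rows, so rows that do not move let the fingers close. It gives the time, the measured TCP pose, the force and the opening at its end, in the units of the state.
- readout.get_obs(): the state, without advancing time (a new reading comes with each control period).
- viewer.get_image(name): name is "side" or "top"; returns the picture (400x640x3 uint8, blue, green, red); there is no depth.
- viewer.calibration(name): a dict with "camera_matrix" (3x3 intrinsics, pixels), "k1" (the pictures are not rectified: a ray, as slopes to the right and down, at radius r is drawn at 1 + k1 r^2 times it, then the intrinsics apply), "R" (3x3) and "t" (3): a world point X has camera coordinates R X + t. Camera axes: x right, y down, z forward; pixel columns grow to the right and rows downward; lengths in m; the calibration is good to about 2 mm. A picture is of the moment at which its call begins. calibration takes no time and is no camera call.
- ctrl.finish_job(): hands the job in, once; it reports no verdict.
Trained networks look in the newest picture that a camera, given by its name, has taken for a name from the list of things; names that differ only in an ending like _2 or _b are one class to them, and where a whole thing is asked for, a point or a joint stands for the part that bears it (a point fixed in the world has none). Each returns a list of dicts, best first, with "confidence" (0 to 1); they miss things now and then, are a little off and sometimes report something else, mostly with a low value. They report only what shows in the picture. A call takes as long as a camera call. They do not tell look-alikes from the thing itself.
- nets.masks_of(camera, thing): "region" (400x640 bool, what is visible of it) and "box" ([left, top, right, bottom] in pixels, round what is visible of it).
- nets.pinpoint(camera, thing): "at" ([column, row] in pixels: a listed point, or the origin of a listed thing).
The state is a dict: "t": time; "q": joint angles; "dq": joint speeds; "effort": joint torques, N m; "tool_pos": TCP position; "tool_rot": TCP orientation; "contact_force": force on the tool from outside, world axes, zero at the start; "wrist_torque": the same for the moment, N m; "opening": finger opening in m.
Only numpy, scipy, OpenCV 4.12 (cv2) and the standard library are available. Lean on these libraries where they do the work, as an engineer would, in place of code of your own. Each camera call takes 0.05 s, during which the arm holds its last target. There are 200 camera calls.

## Working session

There is one attempt and no reset: what is moved stays moved. The work goes in short steps, Python scripts to look and compute and a tool call to move; the robot and the scene stay as the last step left them, time stands still between calls to the robot, and variables do not carry over. Pictures are saved under pics/ and viewed, about 8 in all and at most 12, crops included, and the job is handed in when it is done.

Besides the shell and the picture viewer there is one more tool, called by a JSON object that holds its "api" and its "payload", one argument or row to a line. step_arm: Moves the arm, as the interface text tells. Its arguments: {"type":"object","properties":{"moves":{"type":"array","items":{"type":"array","items":{"type":"array","items":{"type":"number"}}}},"grip":{"type":"number"},"squeeze":{"type":"number"}},"required":["moves"]}

```bash
mkdir -p pics; cat > h.py <<'E'
import numpy as np, cv2
from station import readout, viewer, ctrl, nets
def ray(cam,px):
    c=viewer.calibration(cam);K=np.array(c["camera_matrix"]);k=c["k1"];R=np.array(c["R"]);t=np.array(c["t"])
    d=np.linalg.inv(K)@[px[0],px[1],1];u=d[:2].copy();s=u.copy()
    for _ in range(30): s=u/(1+k*(s@s))
    return -R.T@t, R.T@np.array([s[0],s[1],1])
def at_z(cam,px,z):
    o,d=ray(cam,px); return o+d*(z-o[2])/d[2]
def proj(cam,X):
    c=viewer.calibration(cam);p=np.array(c["R"])@np.array(X)+np.array(c["t"]);s=p[:2]/p[2];s=s*(1+c["k1"]*(s@s))
    return (np.array(c["camera_matrix"])@[s[0],s[1],1])[:2]
def tri(pa,pb,a="top",b="side"):
    A=np.zeros((3,3));B=np.zeros(3)
    for c,p in((a,pa),(b,pb)):
        o,d=ray(c,p);d/=np.linalg.norm(d);M=np.eye(3)-np.outer(d,d);A+=M;B+=M@o
    return np.linalg.solve(A,B)
E
python3 - <<'E'
from h import *
np.set_printoptions(precision=3,suppress=True)
ims=[]
for c in("top","side"):
    im=viewer.get_image(c);cv2.imwrite(f"pics/{c}0.png",im);print(c,ray(c,(320,200)))
    for th in("canister","mouth","stopper_mid","stand","slot"):
        print(c,th,[(np.round(r["at"]).tolist(),round(r["confidence"],2)) for r in nets.pinpoint(c,th)])
    print([(th,[(np.round(r["at"]).tolist()) for r in nets.pinpoint(c,th)][:2]) for th in("spool_white","spool_red","tape","tin","wax","wheel")])
print(readout.get_obs())
E
```

```text
top (array([0.265, 0.083, 1.769]), array([ 0.166, -0.003, -0.986]))
top canister [([405.0, 211.0], 0.9)]
top mouth [([405.0, 213.0], 0.57)]
top stopper_mid [([447.0, 211.0], 0.8), ([408.0, 209.0], 0.76), ([372.0, 212.0], 0.65)]
top stand [([266.0, 215.0], 0.97), ([355.0, 257.0], 0.66), ([412.0, 208.0], 0.64)]
top slot [([270.0, 216.0], 0.89), ([355.0, 261.0], 0.65)]
[('spool_white', [[315.0, 173.0]]), ('spool_red', [[268.0, 218.0], [360.0, 167.0]]), ('tape', [[275.0, 157.0]]), ('tin', [[401.0, 142.0], [272.0, 219.0]]), ('wax', [[336.0, 188.0]]), ('wheel', [[198.0, 215.0], [411.0, 211.0]])]
side (array([ 0.611, -0.922,  0.825]), array([-0.03 ,  0.82 , -0.571]))
side canister [([290.0, 311.0], 0.73), ([302.0, 196.0], 0.17)]
side mouth [([292.0, 286.0], 0.72), ([300.0, 198.0], 0.34)]
side stopper_mid [([288.0, 282.0], 0.95), ([292.0, 339.0], 0.79), ([294.0, 264.0], 0.52)]
side stand [([248.0, 261.0], 0.95), ([302.0, 200.0], 0.76)]
side slot [([246.0, 258.0], 0.6), ([303.0, 198.0], 0.57)]
[('spool_white', [[349.0, 233.0]]), ('spool_red', [[356.0, 267.0], [290.0, 310.0]]), ('tape', [[364.0, 205.0]]), ('tin', [[388.0, 307.0]]), ('wax', [[324.0, 247.0]]), ('wheel', [[304.0, 164.0]])]
{'t': 1.2, 'q': array([-1.375,  0.053,  1.613, -0.   ,  1.476, -0.119]), 'dq': array([-0.001,  0.   , -0.002, -0.   ,  0.   , -0.001]), 'effort': array([ -0.002, -39.369, -37.047,  -0.   ,   0.001,   0.   ]), 'tool_pos': array([ 0.194, -0.594,  0.231]), 'tool_rot': array([ 2.542, -1.846,  0.   ]), 'contact_force': array([-0.049, -0.404,  0.382]), 'wrist_torque': array([ 0.019, -0.021,  0.015]), 'opening': 0.08545134354882233}
```

View pics/top0.png

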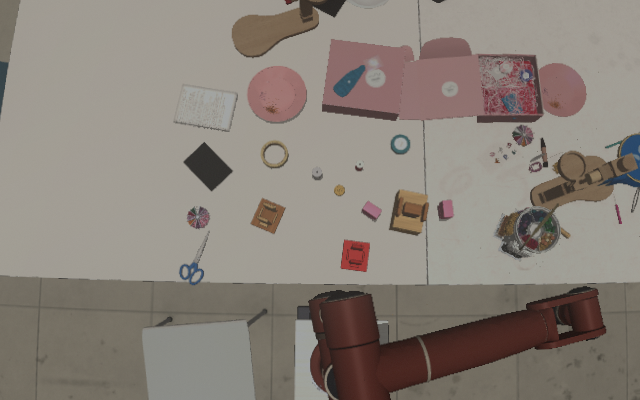

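View pics/side0.png

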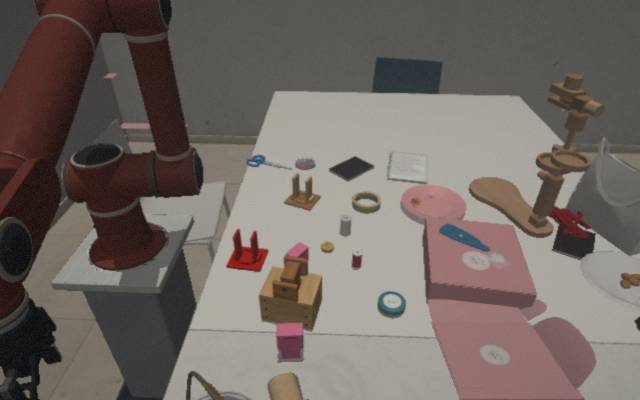

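```bash
python3 - <<'E'
from h import *
np.set_printoptions(precision=3,suppress=True)
t=cv2.imread("pics/top0.png");s=cv2.imread("pics/side0.png")
a=cv2.resize(t[180:245,350:470],(792,429),interpolation=3)
b=cv2.resize(t[190:245,240:300],(300,275)[:2],interpolation=3)
cv2.imwrite("pics/ca.png",a)
c=cv2.resize(s[170:340,220:340],(423,600),interpolation=3)
o=np.zeros((600,740,3),np.uint8);o[:,:423]=c;o[:275,432:732]=b;cv2.imwrite("pics/cb.png",o)
for p in((405,211),(447,211),(372,212),(266,215),(355,257),(315,173),(360,167),(275,157),(401,142),(336,188),(198,215)): print(p,at_z("top",p,0))
print(tri((408,209),(288,282)),tri((405,213),(292,286)),tri((405,211),(290,311)),tri((270,216),(303,198)),tri((266,215),(302,200)))
E
```

```text
(405, 211) [ 0.527 -0.222  0.   ]
(447, 211) [ 0.528 -0.372  0.   ]
(372, 212) [ 0.522 -0.106  0.   ]
(266, 215) [0.508 0.265 0.   ]
(355, 257) [ 0.365 -0.046  0.   ]
(315, 173) [0.66  0.096 0.   ]
(360, 167) [ 0.683 -0.064  0.   ]
(275, 157) [0.717 0.239 0.   ]
(401, 142) [ 0.778 -0.213  0.   ]
(336, 188) [0.607 0.021 0.   ]
(198, 215) [0.505 0.506 0.   ]
[ 0.515 -0.217  0.093] [ 0.514 -0.209  0.068] [ 0.519 -0.224 -0.002] [0.506 0.251 0.014] [ 0.506  0.265 -0.003]
```

View pics/ca.png

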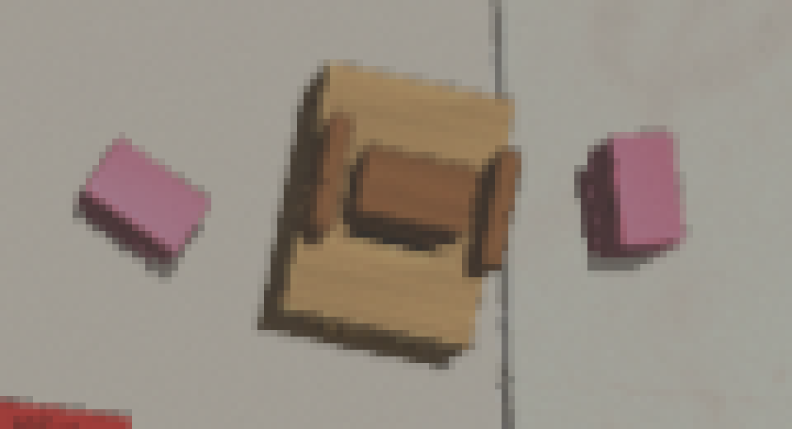

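View pics/cb.png

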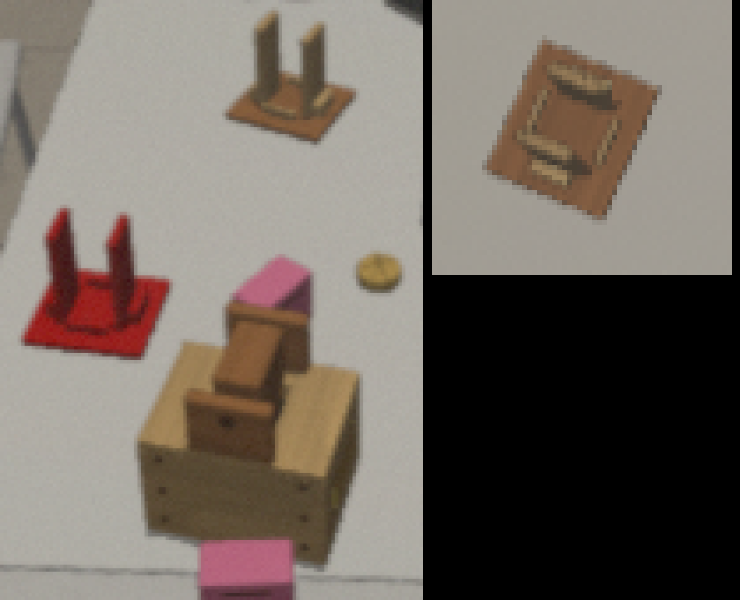

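```bash
python3 - <<'E'
from h import *
np.set_printoptions(precision=4,suppress=True)
def rep(n,pts,z):
    P=np.array([at_z("top",p,z)[:2] for p in pts]);c=P.mean(0)
    e=[P[(i+1)%4]-P[i] for i in range(4)]
    print(n,c,[ (round(float(np.linalg.norm(v)),4),round(float(np.degrees(np.arctan2(v[1],v[0]))),1)) for v in e])
k=lambda L,ox,oy,s:[(ox+(x+.5)/s-.5,oy+(y+.5)/s-.5) for x,y in L]
rep("deck",k([(325,65),(515,98),(468,350),(283,312)],350,180,6.6),.09)
rep("head",k([(365,150),(480,163),(470,232),(358,213)],350,180,6.6),.14)
rep("stand",k([(113,40),(228,90),(173,220),(55,168)],240,190,5),.008)
# dark/wood segmentation for stand base, minAreaRect
for n in("side","top"):
  for p in nets.masks_of(n,"stopper_mid")[:3]: print(n,p["box"],round(p["confidence"],2))
m=nets.masks_of("top","stand")[0];print(m["box"],m["region"].sum())
# side check
for X in([.515,-.217,.14],[.506,.265,.008]): print(proj("side",X),proj("top",X))
E
```

```text
deck [ 0.5148 -0.223 ] [(0.0985, -99.3), (0.1318, 168.2), (0.0952, 78.8), (0.1286, -10.4)]
head [ 0.5154 -0.2241] [(0.0573, -95.9), (0.0348, 170.5), (0.0559, 80.9), (0.0316, -7.3)]
stand [0.5052 0.2575] [(0.0885, -113.0), (0.0985, 158.3), (0.0904, 67.0), (0.0985, -22.7)]
side [275.5, 319.7, 301.4, 357.0] 0.97
side [280.2, 260.7, 301.5, 284.1] 0.82
side [282.2, 244.2, 310.9, 261.2] 0.62
top [359.8, 202.6, 383.6, 215.0] 0.79
top [400.8, 199.5, 417.5, 215.3] 0.59
top [436.9, 200.3, 456.1, 216.7] 0.59
[338.9, 243.1, 366.3, 273.4] 762
[289.7574 267.2764] [410.8031 208.3782]
[302.3198 197.3449] [265.9013 215.1982]
```

{"api": "step_arm", "payload": {
  "moves": [
    [[2.4,2.8,0,0.08],[2.4,2.8,0,0.08],[2.4,2.8,0,0.08],[2.4,2.8,0,0.08],[2.4,2.8,0,0.08],[2.4,2.8,0,0.08],[2.4,2.8,0,0.08],[2.4,2.8,0,0.08],[2.4,2.8,0,0.08],[2.4,2.8,0,0.08]]
  ],
  "grip": 0
}}

```text
t: 2.18
tool_pos: [0.4344, -0.3127, 0.2316]
tool_rot: [3.061, -0.704, 0.001]
contact_force: [0.6, -0.9, -0.1]
opening: 0.0852
```

{"api": "step_arm", "payload": {
  "moves": [
    [[2.7,3.0,0,0.09],[2.7,3.0,0,0.09],[2.7,2.9,0,0.087],[0,0,-2.5,0],[0,0,-2.5,0],[0,0,0,0]]
  ]
}}

```text
t: 2.68
tool_pos: [0.5123, -0.2227, 0.1757]
tool_rot: [-3.124, 0.293, 0.013]
contact_force: [-1.1, 0.6, -0.8]
opening: 0.0853
```

```bash
python3 - <<'E'
from h import *
o=readout.get_obs();print(o["tool_pos"],2*np.arctan2(o["tool_rot"][1],o["tool_rot"][0]),o["tool_rot"])
t=viewer.get_image("top");s=viewer.get_image("side")
a=cv2.resize(t[170:250,360:460],(500,400),interpolation=3);b=cv2.resize(s[205:335,250:330],(246,400),interpolation=3)
cv2.imwrite("pics/d.png",np.hstack([a,b]));print(proj("side",o["tool_pos"]),proj("top",o["tool_pos"]))
E
```

```text
[ 0.51225824 -0.22274757  0.17571501] 6.096027153368334 [-3.12382651  0.2931811   0.01334397]
[287.72531739 257.63540762] [414.6390093  207.55974442]
```

View pics/d.png

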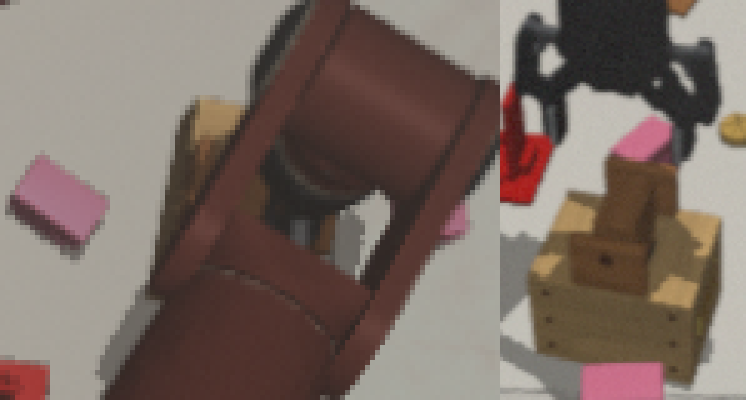

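{"api": "step_arm", "payload": {
  "moves": [
    [[0.15,-0.05,-2.5,0],[0.1,-0.05,-2.5,0],[0,0,-2.0,0],[0,0,0,0],[0,0,0,0]]
  ]
}}

```text
t: 3.2
tool_pos: [0.517, -0.2269, 0.1122]
tool_rot: [3.127, -0.298, 0.0]
contact_force: [-0.5, 0.1, 1.1]
opening: 0.0852
```

{"api": "step_arm", "payload": {
  "moves": [
    [[-0.1,0.3,-0.9,0],[0,0,0,0],[0,0,0,0]]
  ]
}}

```text
t: 3.45
tool_pos: [0.5165, -0.2235, 0.1035]
tool_rot: [3.127, -0.297, 0.002]
contact_force: [-0.6, -1.0, -0.3]
opening: 0.0853
```

{"api": "step_arm", "payload": {
  "moves": [
    [[0,0,0,0],[0,0,0,0],[0,0,0,0],[0,0,0,0],[0,0,0,0],[0,0,0,0]]
  ],
  "grip": 1,
  "squeeze": 25
}}

```text
t: 3.95
tool_pos: [0.5159, -0.2233, 0.1027]
tool_rot: [-3.127, 0.297, 0.001]
contact_force: [-1.9, 0.5, 2.8]
opening: 0.0336
```

{"api": "step_arm", "payload": {
  "moves": [
    [[0.2,-0.04,0.1,0],[0.2,-0.04,0.1,0],[0,0,0,0],[0,0,0,0]]
  ]
}}

```text
t: 4.28
tool_pos: [0.5171, -0.2235, 0.103]
tool_rot: [-3.127, 0.296, 0.013]
contact_force: [-9.5, 1.6, 3.3]
opening: 0.034
```

```bash
python3 - <<'E'
from h import *
o=readout.get_obs();print(o)
s=viewer.get_image("side")
cv2.imwrite("pics/e.png",cv2.resize(s[220:330,250:340],(490,600),interpolation=3))
E
```

```text
{'t': 4.2833, 'q': array([-0.53882813,  0.02691302,  1.86221801, -0.00275179,  1.26046235,
       -0.34930707]), 'dq': array([-2.58610350e-03, -4.83680154e-04,  7.02171370e-04, -2.07645632e-05,
       -9.38207027e-04,  1.61222873e-03]), 'effort': array([  1.7823498 , -34.32189345, -37.02269554,   1.10095706,
        -2.37930246,  -0.05626999]), 'tool_pos': array([ 0.51710197, -0.2235475 ,  0.10297388]), 'tool_rot': array([-3.12652776,  0.29581942,  0.01311011]), 'contact_force': array([-9.46648164,  1.60362216,  3.31155793]), 'wrist_torque': array([ 0.11313777,  1.60726916, -0.11511754]), 'opening': 0.03397766784374382}
```

View pics/e.png

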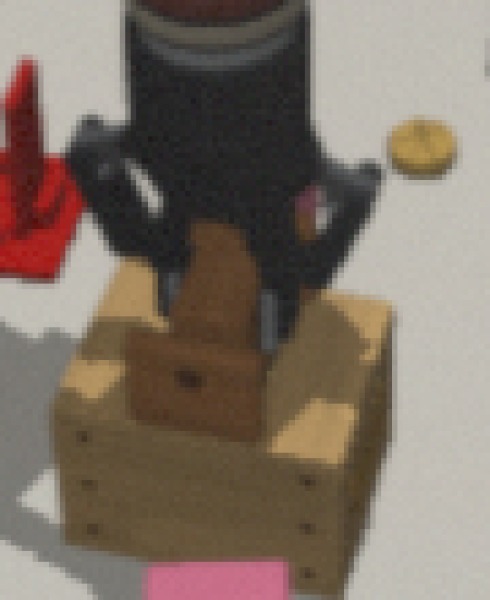

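{"api": "step_arm", "payload": {
  "moves": [
    [[-0.4,0.08,0,0],[0,0,0,0],[0,0,0,0]]
  ],
  "grip": 0.4,
  "squeeze": 20
}}

```text
t: 4.58
tool_pos: [0.5163, -0.2233, 0.1044]
tool_rot: [3.127, -0.296, 0.002]
contact_force: [0.1, 0.3, 0.1]
opening: 0.0514
```

{"api": "step_arm", "payload": {
  "moves": [
    [[0,0,0.9,0],[0,0,0.9,0],[0,0,0,0],[0,0,0,0]]
  ]
}}

```text
t: 4.92
tool_pos: [0.5171, -0.2238, 0.1241]
tool_rot: [3.126, -0.296, 0.005]
contact_force: [0.3, 0.4, 0.8]
opening: 0.0511
```

{"api": "step_arm", "payload": {
  "moves": [
    [[0,0,0,0],[0,0,0,0],[0,0,0,0],[0,0,0,0]]
  ],
  "grip": 1
}}

```text
t: 5.25
tool_pos: [0.5159, -0.2232, 0.1225]
tool_rot: [-3.127, 0.297, 0.001]
contact_force: [-1.6, 2.4, 3.7]
opening: 0.0334
```

{"api": "step_arm", "payload": {
  "moves": [
    [[0.2,-0.04,0,0],[0.2,-0.04,0.05,0],[0,0,0,0],[0,0,0,0]]
  ]
}}

```text
t: 5.58
tool_pos: [0.5172, -0.2235, 0.1226]
tool_rot: [-3.126, 0.296, 0.014]
contact_force: [-11.8, 2.8, 9.2]
opening: 0.0334
```

{"api": "step_arm", "payload": {
  "moves": [
    [[0.15,-0.03,0.15,0],[0.15,-0.03,0.15,0],[0,0,0,0],[0,0,0,0]]
  ]
}}

```text
t: 5.92
tool_pos: [0.5206, -0.2237, 0.1228]
tool_rot: [-3.126, 0.296, 0.01]
contact_force: [-5.3, 1.0, -8.2]
opening: 0.0333
```

```bash
python3 - <<'E'
from h import *
o=readout.get_obs();print(o["tool_rot"],o["wrist_torque"])
s=viewer.get_image("side")
a=cv2.resize(cv2.imread("pics/side0.png")[240:330,250:340],(390,390),interpolation=3)
cv2.imwrite("pics/f.png",np.hstack([a,cv2.resize(s[240:330,250:340],(390,390),interpolation=3)]))
E
```

```text
[-3.1255357   0.29607011  0.01021827] [-0.01138248  0.97202093 -0.03139444]
```

View pics/f.png

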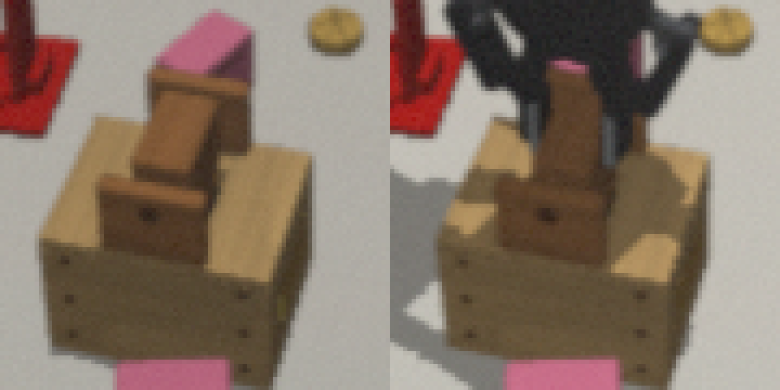

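```bash
python3 - <<'E'
from h import *
x=np.array([.982,-.187,0]);y=np.array([.187,.982,0])
T=np.array([.5206,-.2237,.1228])
for z in(.11,.115,.12,.125,.13,.135):
  print(z,[np.round(proj("side",T+a*x-y*.011+[0,0,z-.1228]),1).tolist() for a in(.0167,.024,-.0167,-.024)])
E
```

```text
0.11 [[297.9, 283.0], [300.9, 283.5], [284.2, 280.6], [281.2, 280.1]]
0.115 [[297.8, 281.5], [300.8, 282.0], [284.1, 279.1], [281.1, 278.6]]
0.12 [[297.7, 280.0], [300.8, 280.5], [284.0, 277.6], [281.0, 277.1]]
0.125 [[297.7, 278.5], [300.7, 279.0], [283.9, 276.1], [280.9, 275.6]]
0.13 [[297.6, 276.9], [300.7, 277.5], [283.8, 274.6], [280.8, 274.0]]
0.135 [[297.6, 275.4], [300.6, 275.9], [283.7, 273.0], [280.7, 272.5]]
```

{"api": "step_arm", "payload": {
  "moves": [
    [[-0.8,0.1,-0.3,0],[0,0,0,0],[0,0,0,0]]
  ],
  "grip": 0.45
}}

```text
t: 6.22
tool_pos: [0.5162, -0.2242, 0.1244]
tool_rot: [3.126, -0.297, 0.006]
contact_force: [0.3, 0.0, -0.3]
opening: 0.0471
```

{"api": "step_arm", "payload": {
  "moves": [
    [[0.3,-0.05,0.6,0],[0,0,0,0],[0,0,0,0]]
  ]
}}

```text
t: 6.47
tool_pos: [0.5194, -0.2248, 0.1307]
tool_rot: [3.126, -0.296, 0.005]
contact_force: [-0.6, 0.4, -0.5]
opening: 0.0469
```

{"api": "step_arm", "payload": {
  "moves": [
    [[0,0,0,0],[0,0,0,0],[0,0,0,0],[0,0,0,0]]
  ],
  "grip": 1,
  "squeeze": 20
}}

```text
t: 6.8
tool_pos: [0.5188, -0.2245, 0.1297]
tool_rot: [3.127, -0.297, 0.003]
contact_force: [1.3, -0.4, 4.5]
opening: 0.0336
```

{"api": "step_arm", "payload": {
  "moves": [
    [[0.1,-0.02,0.1,0],[0.1,-0.02,0.05,0],[0,0,0,0],[0,0,0,0]]
  ]
}}

```text
t: 7.13
tool_pos: [0.5196, -0.2246, 0.1298]
tool_rot: [-3.128, 0.297, 0.002]
contact_force: [-0.5, -0.7, 0.3]
opening: 0.0334
```

{"api": "step_arm", "payload": {
  "moves": [
    [[0.1,-0.02,0.05,0],[0.1,-0.02,0.05,0],[0,0,0,0],[0,0,0,0]]
  ]
}}

```text
t: 7.47
tool_pos: [0.5207, -0.2247, 0.1299]
tool_rot: [-3.127, 0.296, 0.006]
contact_force: [-3.5, -1.1, -5.2]
opening: 0.0336
```

{"api": "step_arm", "payload": {
  "moves": [
    [[0.1,-0.02,-0.05,0],[0.1,-0.02,0,0],[0,0,0,0],[0,0,0,0]]
  ]
}}

```text
t: 7.8
tool_pos: [0.5223, -0.2249, 0.1299]
tool_rot: [-3.126, 0.296, 0.008]
contact_force: [-7.5, -0.9, -1.6]
opening: 0.0333
```

{"api": "step_arm", "payload": {
  "moves": [
    [[0.1,-0.02,0,0],[0.1,-0.02,0,0],[0,0,0,0],[0,0,0,0]]
  ]
}}

```text
t: 8.13
tool_pos: [0.5233, -0.2251, 0.1303]
tool_rot: [-3.126, 0.296, 0.013]
contact_force: [-11.4, -0.4, 3.0]
opening: 0.0331
```

```bash
cat >> h.py <<'E'
def shift(name,new):
    a=cv2.cvtColor(cv2.imread("pics/side0.png"),6);b=cv2.cvtColor(new,6)
    for n,(r0,r1,c0,c1) in {"face":(298,318,263,312),"lug":(282,302,273,300)}.items():
        A=cv2.resize(a[r0:r1,c0:c1],None,fx=8,fy=8,interpolation=2);B=cv2.resize(b[r0-8:r1+8,c0-8:c1+8],None,fx=8,fy=8,interpolation=2)
        r=cv2.matchTemplate(B,A,cv2.TM_CCOEFF_NORMED);_,v,_,l=cv2.minMaxLoc(r);print(n,(l[0]/8-8,l[1]/8-8),round(v,2))
E
python3 - <<'E'
from h import *
s=viewer.get_image("side");cv2.imwrite("pics/g.png",cv2.resize(s[235:330,250:345],(600,600),interpolation=3));shift("",s)
E
```

```text
face (3.75, 0.5) 0.95
lug (3.375, 0.25) 0.74
```

View pics/g.png

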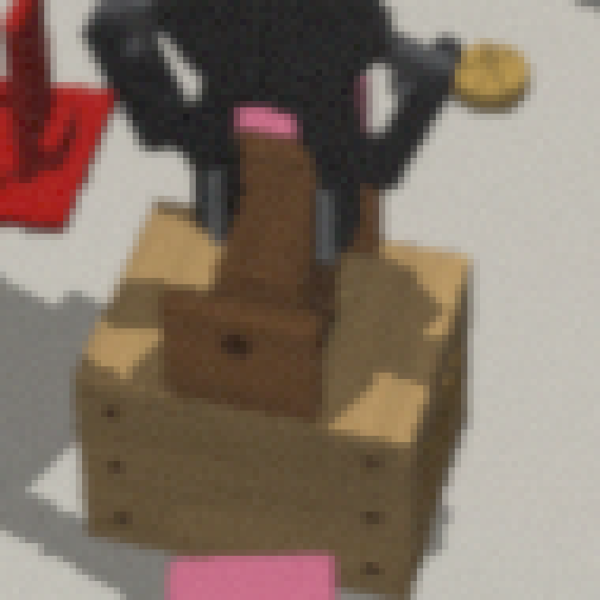

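{"api": "step_arm", "payload": {
  "moves": [
    [[-0.2,0.04,0,0],[0,0,0,0],[0,0,-0.9,0],[0,0,0,0],[0,0,0,0]]
  ],
  "grip": 0.55
}}

```text
t: 8.6
tool_pos: [0.5242, -0.2251, 0.1216]
tool_rot: [-3.127, 0.296, -0.0]
contact_force: [-2.4, 0.9, -0.7]
opening: 0.0382
```

{"api": "step_arm", "payload": {
  "moves": [
    [[-0.2,0.04,0,0],[-0.15,0.03,0,0],[-0.15,0.03,0.1,0],[0,0,0,0],[0,0,0,0]]
  ]
}}

```text
t: 9.02
tool_pos: [0.5194, -0.2245, 0.1234]
tool_rot: [3.127, -0.297, 0.002]
contact_force: [-0.8, -0.6, 0.5]
opening: 0.0384
```

{"api": "step_arm", "payload": {
  "moves": [
    [[-0.2,0.04,0,0],[-0.1,0.02,0.05,0],[0,0,0,0],[0,0,0,0]]
  ]
}}

```text
t: 9.35
tool_pos: [0.5167, -0.224, 0.1239]
tool_rot: [3.127, -0.296, 0.003]
contact_force: [5.0, -1.2, -0.2]
opening: 0.0386
```

{"api": "step_arm", "payload": {
  "moves": [
    [[-0.15,0.03,0.05,0],[-0.15,0.03,0.05,0],[0,0,0,0],[0,0,0,0]]
  ]
}}

```text
t: 9.68
tool_pos: [0.5143, -0.2236, 0.1253]
tool_rot: [3.127, -0.296, 0.006]
contact_force: [4.4, -0.6, 0.3]
opening: 0.0387
```

```bash
python3 - <<'E'
from h import *
s=viewer.get_image("side");cv2.imwrite("pics/i.png",cv2.resize(s[235:330,250:345],(600,600),interpolation=3));shift("",s)
E
```

```text
face (2.5, 0.125) 0.99
lug (2.75, 0.5) 0.74
```

{"api": "step_arm", "payload": {
  "moves": [
    [[-0.15,0.03,0.0,0],[-0.15,0.03,0.0,0],[0,0,0,0],[0,0,0,0]]
  ]
}}

```text
t: 10.07
tool_pos: [0.5122, -0.2233, 0.1263]
tool_rot: [3.126, -0.296, 0.01]
contact_force: [6.5, -0.7, 2.6]
opening: 0.0385
```

```bash
python3 - <<'E'
from h import *
s=viewer.get_image("side");cv2.imwrite("pics/j.png",cv2.resize(s[235:330,250:345],(600,600),interpolation=3));shift("",s)
E
```

```text
face (2.5, 0.125) 0.99
lug (2.625, 0.375) 0.77
```

View pics/j.png

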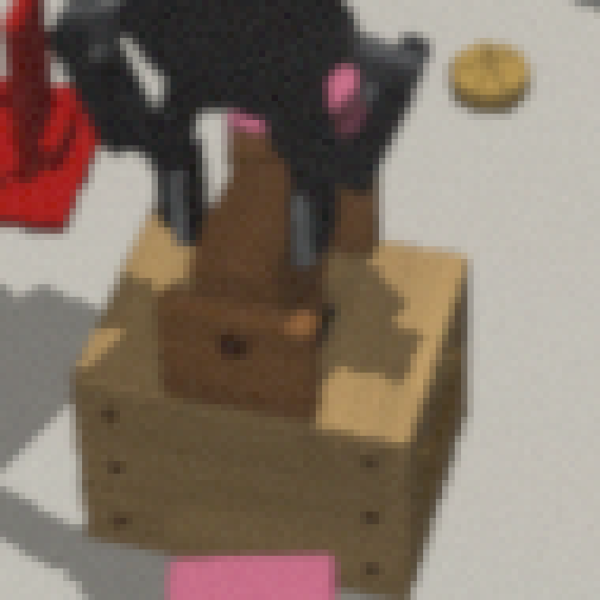

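{"api": "step_arm", "payload": {
  "moves": [
    [[0.25,-0.045,-0.2,0],[0.2,-0.037,0,0],[0.2,-0.037,0.04,0],[0.2,-0.037,0.04,0],[0.2,-0.037,0.04,0],[0.2,-0.037,0.04,0],[0.2,-0.037,0.04,0],[0.2,-0.037,0.04,0],[0.1,-0.02,0.04,0],[0,0,0,0]]
  ]
}}

```text
t: 10.95
tool_pos: [0.5257, -0.2255, 0.1252]
tool_rot: [-3.127, 0.296, 0.009]
contact_force: [-7.2, 1.9, 5.7]
opening: 0.038
```

```bash
python3 - <<'E'
from h import *
s=viewer.get_image("side");cv2.imwrite("pics/k.png",cv2.resize(s[235:330,250:345],(600,600),interpolation=3));shift("",s)
E
```

```text
face (3.375, 0.5) 0.92
lug (2.875, 0.25) 0.72
```

{"api": "step_arm", "payload": {
  "moves": [
    [[0.1,-0.02,0.1,0],[0.1,-0.02,0.1,0],[0.1,-0.02,0.05,0],[0,0,0,0],[0,0,0,0]]
  ]
}}

```text
t: 11.42
tool_pos: [0.5283, -0.2258, 0.1266]
tool_rot: [-3.126, 0.296, 0.011]
contact_force: [-6.6, 1.2, 2.5]
opening: 0.0385
```

```bash
python3 - <<'E'
from h import *
s=viewer.get_image("side");cv2.imwrite("pics/l.png",cv2.resize(s[235:330,250:345],(600,600),interpolation=3));shift("",s)
E
```

```text
face (3.375, 0.5) 0.89
lug (2.875, 0.125) 0.72
```

View pics/l.png

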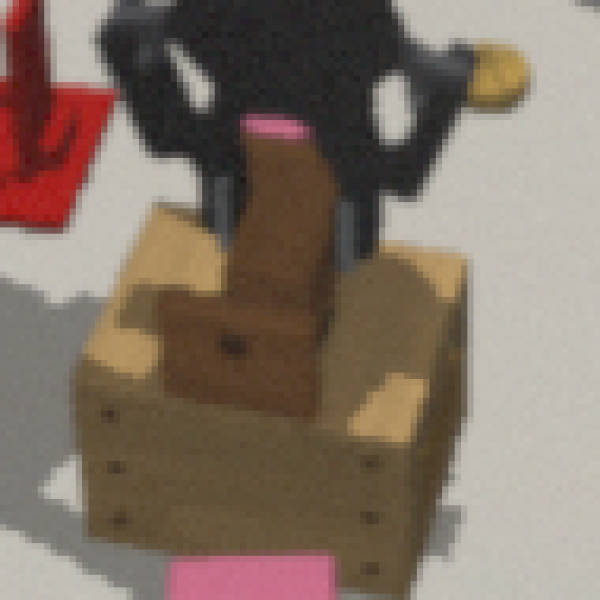

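{"api": "step_arm", "payload": {
  "moves": [
    [[-0.3,0.055,-0.3,0],[-0.25,0.05,-0.15,0],[-0.22,0.04,0.1,0],[-0.22,0.04,0.14,0],[-0.22,0.04,0.14,0],[-0.22,0.04,0.14,0],[-0.22,0.04,0.14,0],[-0.15,0.03,0.05,0],[0,0,0,0]]
  ]
}}

```text
t: 12.22
tool_pos: [0.5129, -0.2231, 0.1308]
tool_rot: [3.127, -0.296, 0.002]
contact_force: [4.4, -0.3, -1.0]
opening: 0.0382
```

{"api": "step_arm", "payload": {
  "moves": [
    [[0.3,-0.055,-0.3,0],[0.25,-0.05,-0.15,0],[0.22,-0.04,0.1,0],[0.22,-0.04,0.14,0],[0.22,-0.04,0.14,0],[0.22,-0.04,0.14,0],[0.22,-0.04,0.14,0],[0.15,-0.03,0.05,0],[0,0,0,0]]
  ]
}}

```text
t: 12.97
tool_pos: [0.5303, -0.2263, 0.1326]
tool_rot: [-3.127, 0.296, 0.002]
contact_force: [-4.5, 0.7, -3.2]
opening: 0.0384
```

```bash
cat >> h.py <<'E'
def pink(c6):
    hsv=cv2.cvtColor(c6,cv2.COLOR_BGR2HSV);m=((hsv[...,0]>158)&(hsv[...,0]<176)&(hsv[...,1]>70)&(hsv[...,2]>80))[60:200,215:330]
    r,c=np.nonzero(m); print("pink",len(r), (r.max()+60,r.min()+60,c.min()+215,c.max()+215) if len(r) else None)
def crop(s): return cv2.resize(s[235:330,250:345],(600,600),interpolation=3)
E
python3 - <<'E'
from h import *
for n in "gijkl": pink(cv2.imread(f"pics/{n}.png"))
s=viewer.get_image("side");cv2.imwrite("pics/m.png",crop(s));pink(crop(s));shift("",s)
for n in "gijklm":
    im=cv2.imread(f"pics/{n}.png").astype(int);print(n,[im[y,275].tolist() for y in range(100,161,10)])
E
```

```text
pink 1488 (np.int64(137), np.int64(107), np.int64(234), np.int64(302))
pink 693 (np.int64(132), np.int64(82), np.int64(228), np.int64(329))
pink 804 (np.int64(131), np.int64(70), np.int64(228), np.int64(329))
pink 1071 (np.int64(138), np.int64(114), np.int64(234), np.int64(308))
pink 1245 (np.int64(138), np.int64(114), np.int64(240), np.int64(309))
pink 2357 (np.int64(138), np.int64(101), np.int64(240), np.int64(321))
face (3.625, 0.5) 0.9
lug (3.125, 0.25) 0.71
g [[42, 44, 44], [86, 75, 120], [134, 109, 198], [129, 106, 189], [52, 71, 101], [47, 68, 98], [43, 64, 87]]
i [[40, 44, 41], [35, 34, 35], [45, 43, 55], [60, 56, 80], [40, 50, 68], [43, 55, 77], [44, 63, 86]]
j [[28, 24, 30], [41, 41, 41], [43, 43, 44], [38, 40, 42], [41, 44, 50], [37, 46, 55], [38, 56, 80]]
k [[40, 44, 44], [42, 42, 42], [120, 97, 174], [133, 110, 194], [52, 67, 99], [44, 67, 96], [44, 64, 87]]
l [[39, 38, 39], [47, 44, 52], [124, 102, 182], [134, 109, 195], [55, 71, 103], [46, 69, 96], [42, 67, 91]]
m [[44, 40, 48], [124, 102, 181], [137, 110, 199], [134, 112, 196], [56, 71, 103], [48, 67, 94], [46, 67, 90]]
```

{"api": "step_arm", "payload": {
  "moves": [
    [[-0.3,0.055,-0.5,0],[-0.25,0.05,-0.3,0],[-0.22,0.04,0.1,0],[-0.22,0.04,0.14,0],[-0.22,0.04,0.14,0],[-0.22,0.04,0.14,0],[-0.22,0.04,0.14,0],[-0.15,0.03,0.1,0],[0,0,0,0]]
  ]
}}

```text
t: 13.77
tool_pos: [0.5127, -0.2231, 0.1329]
tool_rot: [3.127, -0.296, 0.002]
contact_force: [2.8, -1.1, -0.5]
opening: 0.0385
```

{"api": "step_arm", "payload": {
  "moves": [
    [[0.3,-0.055,-0.5,0],[0.25,-0.05,-0.3,0],[0.22,-0.04,0.1,0],[0.22,-0.04,0.14,0],[0.22,-0.04,0.14,0],[0.22,-0.04,0.14,0],[0.22,-0.04,0.14,0],[0.15,-0.03,0.1,0],[0,0,0,0]]
  ]
}}

```text
t: 14.52
tool_pos: [0.5308, -0.2265, 0.1323]
tool_rot: [3.128, -0.296, 0.0]
contact_force: [-1.2, -0.4, 0.7]
opening: 0.0386
```

{"api": "step_arm", "payload": {
  "moves": [
    [[-0.3,0.055,-0.5,0],[-0.25,0.05,-0.3,0],[-0.22,0.04,0.1,0],[-0.22,0.04,0.14,0],[-0.22,0.04,0.14,0],[-0.22,0.04,0.14,0],[-0.22,0.04,0.14,0],[-0.15,0.03,0.1,0],[0,0,0,0]]
  ]
}}

```text
t: 15.27
tool_pos: [0.5125, -0.2231, 0.1321]
tool_rot: [3.127, -0.297, 0.001]
contact_force: [-0.5, -0.6, 0.2]
opening: 0.0384
```

{"api": "step_arm", "payload": {
  "moves": [
    [[0.3,-0.055,-0.5,0],[0.25,-0.05,-0.3,0],[0.22,-0.04,0.1,0],[0.22,-0.04,0.14,0],[0.22,-0.04,0.14,0],[0.22,-0.04,0.14,0],[0.22,-0.04,0.14,0],[0.15,-0.03,0.1,0],[0,0,0,0]]
  ]
}}

```text
t: 16.02
tool_pos: [0.5307, -0.2264, 0.1314]
tool_rot: [3.128, -0.296, -0.0]
contact_force: [-1.1, -0.7, 0.2]
opening: 0.0385
```

```bash
python3 - <<'E'
from h import *
s=viewer.get_image("side");cv2.imwrite("pics/n.png",crop(s));pink(crop(s));shift("",s)
m=cv2.imread("pics/m.png")
# clahe-enhanced comparison of l, m, n around head
def e(a): 
    a=a[90:330,180:380]; return cv2.resize(cv2.convertScaleAbs(a,alpha=2.0),(266,320))
cv2.imwrite("pics/cmp.png",np.hstack([e(cv2.imread("pics/l.png")),e(m),e(crop(s))]))
E
```

```text
pink 2021 (np.int64(138), np.int64(107), np.int64(246), np.int64(321))
face (3.375, 0.375) 0.89
lug (3.0, 0.375) 0.71
```

View pics/cmp.png

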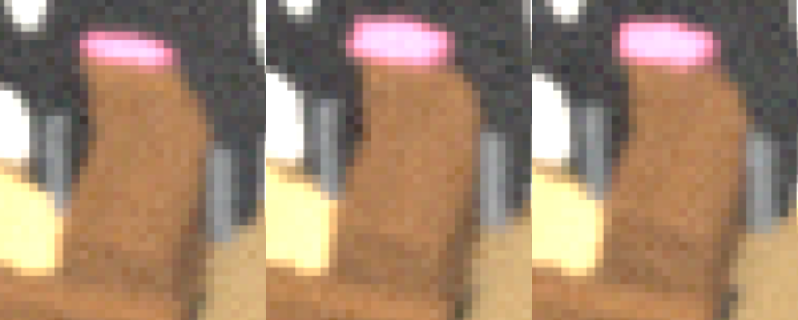

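{"api": "step_arm", "payload": {
  "moves": [
    [[-0.35,0.065,-0.4,0],[-0.35,0.065,-0.4,0],[-0.2,0.035,0,0],[0,0,0,0]]
  ]
}}

```text
t: 16.4
tool_pos: [0.5208, -0.2245, 0.1226]
tool_rot: [-3.127, 0.297, 0.001]
contact_force: [0.5, 1.9, -0.3]
opening: 0.0385
```

{"api": "step_arm", "payload": {
  "moves": [
    [[0,0,0,0],[0,0,0,0],[0,0,0,0],[0,0,0,0]]
  ],
  "grip": 1,
  "squeeze": 25
}}

```text
t: 16.73
tool_pos: [0.5211, -0.2246, 0.1229]
tool_rot: [-3.127, 0.296, 0.002]
contact_force: [-0.8, -0.6, -0.8]
opening: 0.0334
```

{"api": "step_arm", "payload": {
  "moves": [
    [[0,0,0.15,0],[0,0,0.15,0],[0,0,0,0],[0,0,0,0]]
  ]
}}

```text
t: 17.07
tool_pos: [0.5214, -0.2246, 0.1262]
tool_rot: [-3.127, 0.296, 0.001]
contact_force: [-1.9, -0.0, -1.3]
opening: 0.0339
```

{"api": "step_arm", "payload": {
  "moves": [
    [[0,0,0.3,0],[0,0,0.5,0],[0,0,0.8,0],[0,0,0.8,0],[0,0,1.0,0],[0,0,1.5,0],[0,0,1.5,0],[0,0,1.5,0],[0,0,1.5,0],[0,0,0,0]]
  ],
  "squeeze": 40
}}

```text
t: 17.9
tool_pos: [0.5235, -0.2259, 0.2257]
tool_rot: [3.124, -0.296, 0.012]
contact_force: [0.5, -0.3, 0.2]
opening: 0.0334
```

```bash
python3 - <<'E'
from h import *
s=viewer.get_image("side");cv2.imwrite("pics/o.png",s);print(readout.get_obs()["contact_force"],readout.get_obs()["wrist_torque"]);shift("",s)
T=readout.get_obs()["tool_pos"];print(T)
for p in nets.masks_of("side","stopper_mid"): print(p["box"],p["confidence"],p["region"].sum())
for p in nets.pinpoint("side","stopper_mid"): print(p)
for z in(0,-.02,-.04,-.06,-.08): print(z,proj("side",T+[0,0,z]))
for p in nets.pinpoint("top","slot")+nets.pinpoint("top","stand"): print(p,at_z("top",p["at"],.004))
E
```

```text
[ 0.26262101 -0.25548357 -2.10970246] [-0.01809528 -0.0283403   0.02542828]
face (3.25, 0.375) 0.96
lug (3.0, 0.625) 0.67
[ 0.52288595 -0.22554993  0.22355187]
[278.5, 222.5, 300.1, 267.7] 0.87 701
[277.5, 320.9, 300.4, 359.1] 0.68 883
[300.8, 247.3, 311.5, 259.6] 0.66 80
[307.7, 177.3, 323.1, 203.8] 0.42 103
{'at': [293.6, 246.7], 'confidence': 0.69}
{'at': [291.4, 340.3], 'confidence': 0.6}
{'at': [295.7, 265.8], 'confidence': 0.56}
0 [291.51841132 242.62069683]
-0.02 [291.83063052 249.42483282]
-0.04 [292.13532109 256.06147912]
-0.06 [292.4327478 262.5366524]
-0.08 [292.72316336 268.85608895]
{'at': [352.9, 257.3], 'confidence': 0.61} [ 0.36322013 -0.03843246  0.004     ]
{'at': [352.8, 255.7], 'confidence': 0.86} [ 0.36873033 -0.03807931  0.004     ]
{'at': [266.3, 216.6], 'confidence': 0.76} [0.50162336 0.26388783 0.004     ]
```

```bash
python3 - <<'E'
from h import *
T=np.array([.5229,-.2255,.2236]);x=np.array([.982,-.187,0]);y=np.array([.187,.982,0])
for z in(-.05,-.055,-.06,-.065,-.07): print(z,"bottom near row",[proj("side",T+s*.013*x-.021*y+[0,0,z])[1].round(1) for s in(-1,1)],"head bottom near",[proj("side",T+s*.017*x-.029*y+[0,0,z+.038])[1].round(1) for s in(-1,1)])
s=cv2.imread("pics/o.png")
print([(r,s[r,287:297].mean(0).astype(int).tolist()) for r in range(238,274)])
E
```

```text
-0.05 bottom near row [np.float64(264.6), np.float64(266.5)] head bottom near [np.float64(254.1), np.float64(256.5)]
-0.055 bottom near row [np.float64(266.3), np.float64(268.1)] head bottom near [np.float64(255.8), np.float64(258.2)]
-0.06 bottom near row [np.float64(267.9), np.float64(269.7)] head bottom near [np.float64(257.5), np.float64(259.9)]
-0.065 bottom near row [np.float64(269.5), np.float64(271.3)] head bottom near [np.float64(259.2), np.float64(261.6)]
-0.07 bottom near row [np.float64(271.1), np.float64(272.9)] head bottom near [np.float64(260.8), np.float64(263.3)]
[(238, [46, 66, 91]), (239, [46, 66, 92]), (240, [45, 66, 91]), (241, [45, 63, 86]), (242, [44, 61, 83]), (243, [44, 61, 82]), (244, [43, 60, 81]), (245, [44, 61, 82]), (246, [43, 60, 81]), (247, [43, 61, 82]), (248, [42, 59, 81]), (249, [43, 60, 81]), (250, [41, 58, 79]), (251, [41, 57, 78]), (252, [40, 57, 77]), (253, [41, 58, 78]), (254, [40, 58, 78]), (255, [39, 57, 78]), (256, [40, 57, 77]), (257, [41, 58, 79]), (258, [42, 59, 81]), (259, [42, 60, 81]), (260, [42, 60, 81]), (261, [41, 60, 82]), (262, [42, 61, 83]), (263, [41, 60, 81]), (264, [41, 58, 80]), (265, [41, 58, 80]), (266, [43, 60, 83]), (267, [43, 62, 84]), (268, [45, 65, 88]), (269, [44, 63, 87]), (270, [43, 61, 83]), (271, [42, 62, 84]), (272, [48, 69, 90]), (273, [57, 82, 101])]
```

{"api": "step_arm", "payload": {
  "moves": [
    [[-0.3,1.5,0,-0.01],[-0.6,3.0,0,-0.022],[-0.7,3.4,0,-0.022],[-0.7,3.4,0,-0.022],[-0.7,3.4,0,-0.022],[-0.7,3.4,0,-0.022],[-0.7,3.4,0,-0.022],[-0.7,3.4,0,-0.022],[-0.7,3.4,0,-0.022],[-0.5,2.5,0,-0.022]]
  ]
}}

```text
t: 18.98
tool_pos: [0.457, 0.0855, 0.219]
tool_rot: [-3.08, 0.619, 0.003]
contact_force: [1.1, -0.5, -1.9]
opening: 0.0333
```

{"api": "step_arm", "payload": {
  "moves": [
    [[-0.2,1.0,-1,0],[0,0,-2.5,0],[0,0,-3,0],[0,0,-3,0],[0,0,-2.5,0],[0,0,-1.5,0],[0,0,0,0],[0,0,0,0]]
  ]
}}

```text
t: 19.65
tool_pos: [0.4552, 0.0927, 0.0834]
tool_rot: [3.079, -0.62, -0.006]
contact_force: [0.1, 0.7, -0.7]
opening: 0.0331
```

{"api": "step_arm", "payload": {
  "moves": [
    [[0,0,-0.5,0],[0,0,-0.5,0],[0,0,-0.3,0],[0,0,0,0],[0,0,0,0]]
  ]
}}

```text
t: 20.07
tool_pos: [0.4567, 0.0932, 0.0725]
tool_rot: [-3.08, 0.619, -0.001]
contact_force: [0.3, -0.6, -1.6]
opening: 0.0334
```

{"api": "step_arm", "payload": {
  "moves": [
    [[0,0,-0.3,0],[0,0,-0.2,0],[0,0,0,0],[0,0,0,0]]
  ]
}}

```text
t: 20.4
tool_pos: [0.4564, 0.0932, 0.067]
tool_rot: [3.08, -0.619, -0.001]
contact_force: [0.5, -1.0, -2.2]
opening: 0.0334
```

{"api": "step_arm", "payload": {
  "moves": [
    [[0,0,-0.3,0],[0,0,-0.2,0],[0,0,0,0],[0,0,0,0]]
  ]
}}

```text
t: 20.73
tool_pos: [0.4563, 0.0932, 0.0619]
tool_rot: [3.08, -0.619, -0.001]
contact_force: [0.1, 0.5, -2.3]
opening: 0.0334
```

{"api": "step_arm", "payload": {
  "moves": [
    [[0,0,-0.2,0],[0,0,-0.1,0],[0,0,0,0],[0,0,0,0]]
  ]
}}

```text
t: 21.07
tool_pos: [0.4564, 0.0932, 0.0591]
tool_rot: [3.08, -0.619, -0.0]
contact_force: [0.1, -0.5, -1.7]
opening: 0.0334
```

{"api": "step_arm", "payload": {
  "moves": [
    [[0,0,-0.2,0],[0,0,-0.1,0],[0,0,0,0],[0,0,0,0]]
  ]
}}

```text
t: 21.4
tool_pos: [0.4571, 0.0934, 0.058]
tool_rot: [-3.08, 0.619, 0.0]
contact_force: [-5.3, 0.3, 8.9]
opening: 0.0336
```

{"api": "step_arm", "payload": {
  "moves": [
    [[0,0,-0.2,0],[0,0,-0.1,0],[0,0,0,0],[0,0,0,0]]
  ]
}}

```text
t: 21.73
tool_pos: [0.4574, 0.0935, 0.058]
tool_rot: [3.08, -0.619, -0.003]
contact_force: [-14.2, -0.3, 28.1]
opening: 0.0333
```

{"api": "step_arm", "payload": {
  "moves": [
    [[0,0,0.3,0],[0,0,0,0],[0,0,0,0]]
  ]
}}

```text
t: 21.98
tool_pos: [0.458, 0.0935, 0.058]
tool_rot: [-3.079, 0.619, -0.004]
contact_force: [-1.5, 1.2, 9.1]
opening: 0.0332
```

{"api": "step_arm", "payload": {
  "moves": [
    [[0,0,0,0],[0,0,0,0],[0,0,0,0],[0,0,0,0]]
  ],
  "grip": 0.45,
  "squeeze": 20
}}

```text
t: 22.32
tool_pos: [0.4561, 0.0932, 0.0556]
tool_rot: [3.08, -0.62, -0.001]
contact_force: [-0.4, -0.4, -0.2]
opening: 0.0473
```

{"api": "step_arm", "payload": {
  "moves": [
    [[0,0,1.5,0],[0,0,3,0],[0,0,4,0],[0,0,4,0],[0,0,2.5,0]]
  ],
  "grip": 0
}}

```text
t: 22.73
tool_pos: [0.4577, 0.0933, 0.2103]
tool_rot: [-3.079, 0.619, -0.007]
contact_force: [0.9, 0.0, 1.1]
opening: 0.0849
```

```bash
cat > fit.py <<'E'
from h import *
from scipy.optimize import minimize
F=4
def box(cx,cy,z0,z1,lx,ly): return [(cx+a*lx/2,cy+b*ly/2,z) for a in(-1,1) for b in(-1,1) for z in(z0,z1)]
STAND=[box(0,0,0,.008,.1,.09),box(.0245,0,0,.096,.01,.04),box(-.0245,0,0,.096,.01,.04)]
STOP=[box(0,0,.038,.088,.034,.058),[(a*w,b*.021,z) for a in(-1,1) for b in(-1,1) for w,z in((.013,0),(.017,.038))]]
def sat(im,win):
    r0,r1,c0,c1=win;p=cv2.resize(im[r0:r1,c0:c1],None,fx=F,fy=F,interpolation=cv2.INTER_CUBIC)
    s=cv2.cvtColor(p,cv2.COLOR_BGR2HSV)[...,1];t,m=cv2.threshold(s,0,1,cv2.THRESH_BINARY+cv2.THRESH_OTSU);return m
def model(cam,parts,p,win,z0=0):
    r0,r1,c0,c1=win;m=np.zeros(((r1-r0)*F,(c1-c0)*F),np.uint8);c,s=np.cos(p[2]),np.sin(p[2])
    for P in parts:
        q=np.array([proj(cam,(p[0]+c*x-s*y,p[1]+s*x+c*y,z+z0)) for x,y,z in P])
        q=(q-[c0,r0]+.5)*F-.5
        cv2.fillConvexPoly(m,cv2.convexHull((q*16).round().astype(np.int32)),1,shift=4)
    return m
def fit(parts,p0,views,d=(.006,.006,.1)):
    obs=[(c,w,sat(im,w)) for c,im,w in views]
    def cost(p): 
        return sum((lambda m:1-(m&o).sum()/(m|o).sum())(model(c,parts,p,w)) for c,w,o in obs)
    sim=np.array([p0]+[np.array(p0)+np.eye(3)[i]*d[i] for i in range(3)])
    r=minimize(cost,p0,method="Nelder-Mead",options=dict(initial_simplex=sim,xatol=1e-4,fatol=1e-5));return r.x,r.fun
E
python3 - <<'E'
from fit import *
np.set_printoptions(precision=4,suppress=True)
t=cv2.imread("pics/top0.png");s=cv2.imread("pics/side0.png");p0=[.505,.2575,-.396]
T=("top",t,(195,240,245,292));S=("side",s,(168,216,278,326))
for v in([T],[S],[T,S]): print(fit(STAND,p0,v))
n=viewer.get_image("side");c=proj("side",(.458,.0935,.044)).astype(int);print(c)
w=(c[1]-26,c[1]+26,c[0]-26,c[0]+26)
print("stopper",fit(STOP,[.458,.0935,-.396],[("side",n,w)]))
q=n[180:280,240:360];a=cv2.resize(q,(600,500),interpolation=3)
cv2.imwrite("pics/p.png",a)
E
```

```text
(array([ 0.5057,  0.2593, -0.3832]), np.float64(0.05511745662820622))Traceback (most recent call last):
  File "<stdin>", line 5, in <module>
  File "fit.py", line 22, in fit
    r=minimize(cost,p0,method="Nelder-Mead",options=dict(initial_simplex=sim,xatol=1e-4,fatol=1e-5));return r.x,r.fun
    res = _minimize_neldermead(fun, x0, args, callback, bounds=bounds,
                               **options)
    fxr = func(xr)
    fx = function(np.copy(x), *(wrapper_args + args))
  File "fit.py", line 20, in cost
    return sum((lambda m:1-(m&o).sum()/(m|o).sum())(model(c,parts,p,w)) for c,w,o in obs)
  File "fit.py", line 20, in <genexpr>
    return sum((lambda m:1-(m&o).sum()/(m|o).sum())(model(c,parts,p,w)) for c,w,o in obs)
                                                    ~~~~~^^^^^^^^^^^^^
  File "fit.py", line 13, in model
    q=np.array([proj(cam,(p[0]+c*x-s*y,p[1]+s*x+c*y,z+z0)) for x,y,z in P])
                ~~~~^^^^^^^^^^^^^^^^^^^^^^^^^^^^^^^^^^^^^^
  File "h.py", line 11, in proj
    c=viewer.calibration(cam);p=np.array(c["R"])@np.array(X)+np.array(c["t"]);s=p[:2]/p[2];s=s*(1+c["k1"]*(s@s))
ValueError: time passes only in moves, steps and waits
```

```bash
sed -i 's/^from station.*/&\nimport functools\n@functools.lru_cache(None)\ndef cal(c): return viewer.calibration(c)/; s/c=viewer.calibration(cam)/c=cal(cam)/' h.py
python3 - <<'E'
from fit import *
np.set_printoptions(precision=4,suppress=True)
t=cv2.imread("pics/top0.png");s=cv2.imread("pics/side0.png");p0=[.505,.2575,-.39]
T=("top",t,(195,240,245,292));S=("side",s,(168,216,278,326))
for v in([T],[S],[T,S]): print(fit(STAND,p0,v))
n=viewer.get_image("side");c=proj("side",(.458,.0935,.044)).astype(int);print(c)
w=(c[1]-22,c[1]+22,c[0]-18,c[0]+18)
print("stopper",fit(STOP,[.458,.0935,-.396],[("side",n,w)]))
cv2.imwrite("pics/p.png",cv2.resize(n[180:280,240:360],(600,500),interpolation=3))
E
```

```text
(array([ 0.5059,  0.2599, -0.3946]), np.float64(0.054489575546141755))
(array([ 0.5054,  0.2601, -0.2199]), np.float64(0.17611632108749897))
(array([ 0.5059,  0.2594, -0.3549]), np.float64(0.25751223882004426))
[282 218]
stopper (array([ 0.4588,  0.0974, -0.2198]), np.float64(0.26305671259211794))
```

View pics/p.png

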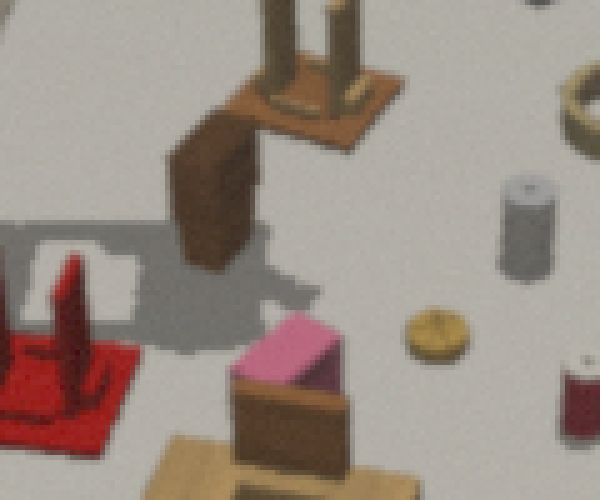

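{"api": "step_arm", "payload": {
  "moves": [
    [[0,0,0,0.12],[0,0,0,0.12],[0,0,0,0.12],[0,0,0,0.12],[0,0,0,0.12],[0,0,0,0.12],[0,0,0,0.12],[0,0,0,0.12],[0,0,0,0.12],[0,0,0,0.12]]
  ]
}}

```text
t: 23.62
tool_pos: [0.4562, 0.0932, 0.2053]
tool_rot: [-2.888, -1.236, 0.002]
contact_force: [-0.2, 0.5, 0.9]
opening: 0.0851
```

{"api": "step_arm", "payload": {
  "moves": [
    [[0,0,-2,0.123],[0,0,-2,0.123],[0,0,-2,0.123],[0,0,0,0],[0,0,0,0]]
  ]
}}

```text
t: 24.03
tool_pos: [0.4553, 0.0932, 0.1446]
tool_rot: [-2.619, -1.732, 0.005]
contact_force: [-0.4, -0.3, 0.6]
opening: 0.0855
```

{"api": "step_arm", "payload": {
  "moves": [
    [[0.25,0,-2,0],[0,0,-2,0],[0,0,-2,0],[0,0,-1.5,0],[0,0,-1,0],[0,0,-0.5,0],[0,0,0,0],[0,0,0,0]]
  ]
}}

```text
t: 24.7
tool_pos: [0.4599, 0.0933, 0.0573]
tool_rot: [2.617, 1.736, 0.002]
contact_force: [-0.0, -0.6, 0.4]
opening: 0.0855
```

{"api": "step_arm", "payload": {
  "moves": [
    [[-0.2,0,-0.5,0],[0,0,-0.5,0],[0,0,0,0],[0,0,0,0],[0,0,0,0]]
  ],
  "grip": 0.26
}}

```text
t: 25.12
tool_pos: [0.4571, 0.0933, 0.0463]
tool_rot: [2.617, 1.737, 0.0]
contact_force: [0.7, -0.7, 0.1]
opening: 0.0632
```

{"api": "step_arm", "payload": {
  "moves": [
    [[0.1,0,0,0],[0,0,0,0],[0,0,0,0],[0,0,0,0]]
  ],
  "grip": 0.6,
  "squeeze": 30
}}

```text
t: 25.45
tool_pos: [0.4583, 0.0933, 0.0465]
tool_rot: [2.617, 1.737, 0.001]
contact_force: [-1.1, 1.7, 0.4]
opening: 0.0577
```

{"api": "step_arm", "payload": {
  "moves": [
    [[0,0,0.4,0],[0,0,0.8,0],[0,0,1.5,0],[0,0,2.5,0],[0,0,2.5,0],[0,0,2.5,0],[0,0,1.5,0],[0,0,0,0],[0,0,0,0]]
  ],
  "squeeze": 45
}}

```text
t: 26.2
tool_pos: [0.4585, 0.0932, 0.1642]
tool_rot: [2.616, 1.737, 0.003]
contact_force: [-0.6, -0.1, -1.2]
opening: 0.0578
```

{"api": "step_arm", "payload": {
  "moves": [
    [[0.4,1.3,0,0.003],[0.8,2.8,0,0.003],[0.9,3.2,0,0],[0.9,3.2,0,0],[0.8,2.9,0,0],[0.6,2.1,0,0],[0.3,1.1,0,0],[0,0,0,0],[0,0,0,0]]
  ]
}}

```text
t: 26.95
tool_pos: [0.504, 0.2587, 0.1615]
tool_rot: [-2.611, -1.746, 0.005]
contact_force: [0.2, 0.0, -0.9]
opening: 0.0573
```

{"api": "step_arm", "payload": {
  "moves": [
    [[0.15,0.1,-0.7,0],[0,0,-0.5,0],[0,0,0,0],[0,0,0,0]]
  ]
}}

```text
t: 27.28
tool_pos: [0.5059, 0.2592, 0.1502]
tool_rot: [-2.613, -1.744, 0.003]
contact_force: [0.7, 1.2, -1.6]
opening: 0.0577
```

```bash
python3 - <<'E'
from fit import *
import fit as f
np.set_printoptions(precision=4,suppress=True)
T=readout.get_obs()["tool_pos"];print(T);n=viewer.get_image("side");cv2.imwrite("pics/q.png",n)
zb=T[2]-.0465
P=[[(x,y,z+zb) for x,y,z in S] for S in STOP]
X=np.array([.926,-.378]);Y=np.array([.378,.926])
c=proj("side",(*T[:2],zb+.03)).astype(int)
# edge columns of dark stopper at several plug/head heights below fingers (saturation row profile)
s=cv2.cvtColor(n,cv2.COLOR_BGR2HSV)[...,1].astype(int)
m=nets.masks_of("side","stopper_mid")
for k in m: print(np.round(k["box"],1),round(k["confidence"],2))
g=model("side",P,[T[0],T[1],-.392],(140,220,260,340));r,cc=np.nonzero(g);print("pred box",cc.min()/4+260,r.min()/4+140,cc.max()/4+260,r.max()/4+140)
for z in(.005,.02,.035):
    r=int(proj("side",(*T[:2],zb+z))[1]);print(r,s[r,285:325].tolist())
    print([proj("side",(*(T[:2]+a*X+b*Y),zb+z))[0].round(1) for a in(-.014,.014) for b in(-.021,.021)])
E
```

```text
[0.5059 0.2592 0.1502]
[287.  244.6 309.9 258.4] 0.81
[291.6 148.7 308.2 176.1] 0.75
[273.9 320.4 300.6 358.6] 0.75
[340.5 214.  352.2 235. ] 0.53
[284.6 176.1 321.1 208.6] 0.42
pred box 292.5 146.75 310.25 179.0
173 [13, 16, 15, 16, 16, 16, 15, 16, 16, 15, 30, 80, 99, 100, 105, 101, 97, 112, 85, 90, 95, 70, 45, 19, 14, 14, 16, 15, 14, 16, 15, 14, 12, 13, 15, 13, 12, 12, 12, 13]
[np.float64(294.9), np.float64(300.6), np.float64(302.5), np.float64(308.1)]
169 [15, 10, 18, 12, 15, 14, 11, 12, 13, 25, 57, 100, 116, 105, 112, 102, 99, 108, 91, 94, 79, 88, 83, 49, 21, 16, 12, 11, 14, 12, 16, 15, 13, 13, 13, 15, 14, 15, 17, 15]
[np.float64(294.8), np.float64(300.5), np.float64(302.4), np.float64(308.1)]
165 [14, 14, 15, 13, 15, 14, 15, 15, 26, 42, 16, 9, 13, 8, 7, 27, 75, 91, 82, 93, 100, 93, 87, 93, 30, 19, 8, 11, 35, 16, 13, 13, 18, 15, 16, 16, 15, 13, 17, 15]
[np.float64(294.6), np.float64(300.4), np.float64(302.4), np.float64(308.0)]
```

{"api": "step_arm", "payload": {
  "moves": [
    [[0,0,-1,0],[0,0,-1,0],[0,0,-1,0],[0,0,-1,0],[0,0,0,0]]
  ]
}}

```text
t: 27.8
tool_pos: [0.5044, 0.2595, 0.1074]
tool_rot: [-2.611, -1.744, 0.009]
contact_force: [0.4, 0.0, -1.6]
opening: 0.0581
```

{"api": "step_arm", "payload": {
  "moves": [
    [[0,0,-1,0],[0,0,-0.8,0],[0,0,0,0],[0,0,0,0]]
  ]
}}

```text
t: 28.13
tool_pos: [0.506, 0.2601, 0.0924]
tool_rot: [-2.612, -1.745, 0.002]
contact_force: [0.2, 0.4, -1.1]
opening: 0.0578
```

{"api": "step_arm", "payload": {
  "moves": [
    [[0,0,-0.8,0],[0,0,-0.8,0],[0,0,-0.8,0],[0,0,0,0],[0,0,0,0]]
  ]
}}

```text
t: 28.55
tool_pos: [0.5058, 0.26, 0.0681]
tool_rot: [-2.612, -1.745, 0.003]
contact_force: [-1.1, 0.2, -0.7]
opening: 0.0578
```

{"api": "step_arm", "payload": {
  "moves": [
    [[0,0,-0.5,0],[0,0,-0.4,0],[0,0,0,0],[0,0,0,0]]
  ]
}}

```text
t: 28.88
tool_pos: [0.5063, 0.2601, 0.0599]
tool_rot: [-2.612, -1.745, 0.001]
contact_force: [-0.8, 0.8, -2.0]
opening: 0.0574
```

{"api": "step_arm", "payload": {
  "moves": [
    [[0,0,-0.2,0],[0,0,-0.2,0],[0,0,0,0],[0,0,0,0]]
  ]
}}

```text
t: 29.22
tool_pos: [0.5065, 0.2602, 0.0561]
tool_rot: [-2.612, -1.745, 0.0]
contact_force: [0.3, 0.0, -1.3]
opening: 0.0575
```

{"api": "step_arm", "payload": {
  "moves": [
    [[0,0,-0.2,0],[0,0,-0.1,0],[0,0,0,0],[0,0,0,0]]
  ]
}}

```text
t: 29.55
tool_pos: [0.507, 0.2604, 0.0545]
tool_rot: [2.612, 1.745, 0.001]
contact_force: [-2.8, -0.7, 5.7]
opening: 0.0573
```

{"api": "step_arm", "payload": {
  "moves": [
    [[0,0,0,0],[0,0,0,0],[0,0,0,0]]
  ],
  "grip": 0.2,
  "squeeze": 20
}}

```text
t: 29.8
tool_pos: [0.5066, 0.2603, 0.0531]
tool_rot: [2.612, 1.745, 0.0]
contact_force: [0.4, -0.1, -0.3]
opening: 0.0684
```

{"api": "step_arm", "payload": {
  "moves": [
    [[0,0,1,0],[0,0,2,0],[0,0,3,0],[0,0,4,0],[0,0,4,0],[-1,0,3,0],[-2,-1,0,0],[-2,-2,0,0],[-2,-3,0,0],[0,0,0,0]]
  ]
}}

```text
t: 30.63
tool_pos: [0.4335, 0.1975, 0.2229]
tool_rot: [2.613, 1.743, -0.003]
contact_force: [0.1, -0.3, -1.5]
opening: 0.0683
```

```bash
python3 - <<'E'
from fit import *
np.set_printoptions(precision=4,suppress=True)
o=readout.get_obs();print(o["t"],o["contact_force"]);n=viewer.get_image("side")
w=(150,216,278,326);obs=sat(n,w)
for z in(0,.004,.008,.012,.016,.02,.03): 
    P=STAND+[[(x,y,zz+z) for x,y,zz in S] for S in STOP];m=model("side",P,[.5058,.2597,-.392],w);print(z,round(float((m&obs).sum()/(m|obs).sum()),4))
P=STAND+[[(x,y,zz+.008) for x,y,zz in S] for S in STOP]
for th in(-.1,0,.1):pass
print([(np.round(k["box"],1).tolist(),round(k["confidence"],2)) for k in nets.masks_of("side","stopper_mid")])
r,c=np.nonzero(model("side",[[(x,y,zz+.008) for x,y,zz in S] for S in STOP],[.5058,.2597,-.392],w));print("pred",c.min()/4+278,r.min()/4+150,c.max()/4+278,r.max()/4+150)
shift("",n)
a=cv2.imread("pics/side0.png")
for th in("spool_white","spool_red","tape","tin","wax","wheel"): print(th,[np.round(k["at"]).tolist() for k in nets.pinpoint("side",th)][:1])
E
```

```text
30.6333 [ 0.0628 -0.2549 -1.4774]
0 0.841
0.004 0.8519
0.008 0.8541
0.012 0.8442
0.016 0.8332
0.02 0.822
0.03 0.8127
[([274.9, 320.7, 298.5, 357.2], 0.96), ([292.0, 173.9, 308.1, 199.7], 0.79), ([286.8, 242.4, 310.8, 257.9], 0.78)]
pred 293.5 171.75 310.5 202.75
face (2.375, 0.125) 0.99
lug (2.5, 0.125) 0.95
spool_white [[349.0, 234.0]]
spool_red [[353.0, 265.0]]
tape [[364.0, 207.0]]
tin [[390.0, 308.0]]
wax [[300.0, 199.0]]
wheel [[308.0, 163.0]]
```

{"api": "step_arm", "payload": {
  "moves": [
    [[0,0,0,0],[0,0,0,0],[0,0,0,0]]
  ]
}}

```text
t: 31.28
tool_pos: [0.4366, 0.2004, 0.2231]
tool_rot: [-2.612, -1.746, 0.001]
contact_force: [-0.4, 1.1, -0.3]
opening: 0.0679
```

```bash
python3 - <<'E'
from h import *
n=viewer.get_image("side");o=readout.get_obs();print(o["contact_force"])
a=cv2.imread("pics/side0.png")
for nm,(r,c) in {"wax":(247,327),"spool_red":(260,356),"pink2":(253,299)}.items():
    print(nm,np.abs(n[r-8:r+8,c-8:c+8].astype(int)-a[r-8:r+8,c-8:c+8]).mean())
print([(np.round(k["box"],1).tolist(),round(k["confidence"],2)) for k in nets.masks_of("side","stopper_mid")])
ctrl.finish_job()
E
```

```text
[ 0.26081388 -0.36300859  0.56885635]
wax 3.1692708333333335
spool_red 2.8138020833333335
pink2 3.2447916666666665
[([277.2, 321.6, 300.0, 358.1], 0.97), ([293.3, 171.3, 308.8, 199.8], 0.67), ([287.0, 244.2, 310.2, 258.4], 0.55)]
the job is handed in; nothing more can be done
```

I rocked the stopper free, stood it on the bare table and let go of it. Then I took it again by its narrow ends, lowered it into the brown stand's slot until it touched the floor, and released it. The job was handed in at about 31 s; the interface gives no verdict.

**First tries at leaning:** three pushes with the stopper firmly gripped did not lean it and slid the canister up to about 9 mm instead. Pushing with loosely set fingers leaned it freely to both sides, and it came out under little more than its own weight (1.3 N).

**Last checks:**
- **Seating:** floor contact came at the height predicted for a fully seated stopper, and the side-camera outline fitted best at that height. Heights 4 mm either way scored almost as well, so the contact is the stronger evidence.
- **Position in the slot:** while held, the stopper was within about 1–2 mm of the slot centre estimated from the camera, and it moved down with no side force.
- **Canister:** it stands flat, about 6 mm from where it started (60 mm allowed).
- **Bystanders:** wax, red spool and one pink look-alike are unchanged in the pictures. White spool, tape, tin and bead box were found within about 4 pixels of their first positions.
- **Robot:** clear of everything, with no contact force.

**Disagreements:** the network once reported the wax at the stand, at (300, 199), but the picture at its real place had not changed. A −1.5 N reading just after release settled to about zero. I had used all my picture views by then, so the final seating was checked by numbers only.

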